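# Gauge two tube couplings with a plug gauge and take the tight one out

### The job

One of the two couplings in the rack has too narrow an insert hidden in its bore. Try the plug gauge first in the left coupling and then in the right one, where they stand, letting it down each time with a light push of about 5 N (never 25 N) until it either goes fully home, collar on the rim, or stops on the insert. Leave the gauge standing fully home in the coupling that it passes, then stand the other coupling upright in the empty steel tray near the rack, and do not disturb the things around.

Things in the scene. Friction and masses are not known exactly. Their poses are not given: they have to be found in the camera images.
- gauge: Steel plug gauge, 90 mm long, about 70 g, standing upright in its stand, handle up. Origin at the centre of the lower tip, z up along its axis. From the tip: round pin 15 mm thick, 46 mm long (nose tapers to 11 mm over the last 2.5 mm); collar 25 mm wide from 46 to 50 mm; round handle 17 mm thick with dark rings from 50 to 90 mm, to be gripped from above.
- gauge_collar (a point): Centre of the underside of the gauge's collar, 46 mm above the tip along the gauge's axis. It lies on the rim of a coupling when the gauge is fully home.
- gauge_stand: Black plastic block, 56 x 56 x 50 mm, fixed to the bench, with an upright hole 18 mm wide (mouth chamfered) in the middle of its top; the gauge stands in it with the collar resting on the top at z = 50 mm. Origin at the centre of its underside.
- rack: Aluminium plate, 78 mm (x) by 180 mm (y) by 24 mm high, fixed to the bench, with two round pockets 43.5 mm wide, 94 mm apart along its y axis. In each lies a sprung steel seat, its top 10 mm below the plate's top; it gives 1 mm per 4 N pressed, 4 mm at most, and is hard below that. Origin at the centre of its underside.
- pocket_l (a point): Centre of the top of the unloaded sprung seat in the rack pocket on the rack's +y side, 14 mm above the bench.
- pocket_r (a point): Centre of the top of the unloaded sprung seat in the rack pocket on the rack's -y side, 14 mm above the bench.
- coupling_left: Grey plastic tube coupling, a round shell 40 mm wide and 50 mm tall, about 60 g, standing loose and upright in a rack pocket, its upper 40 mm free above the rack. Origin at the centre of its underside, z up. It is the left one as seen from the robot (in pocket_l) and looks just like coupling_right; which of the two is the good one differs from run to run.
- coupling_left_rim (a point): Centre of the rim (top face) of coupling_left, 50 mm above its origin. In both couplings the bore is 20 mm wide at the mouth, then 17 mm wide down to 26 mm below the rim; there lies a loose black rubber insert ring, 15 mm high, with 1 mm of play sideways; below it the bore is 19 mm wide.
- coupling_right: The right-hand coupling (in pocket_r), the same outside. In the good coupling the insert's hole is 16.6 mm wide and the gauge goes in down to its collar; in the bad one it is 12.6 mm wide and the gauge stops 26 to 30 mm deep, its collar 16 to 20 mm above the rim.
- coupling_right_rim (a point): Centre of the rim (top face) of coupling_right, 50 mm above its origin.
- tray: Empty shallow steel tray, 183 mm (its x) by 278 mm (its y), rim 20 mm high, lying fixed on the bench; its inside measures 164 by 260 mm and its floor is practically at bench height (things in it stand at z = 0). Origin at the centre of its underside.
- nose_cone: Bystander: soft conical nose cone, 34 mm wide, 49 mm tall, standing on the bench. Origin at the centre of its underside.
- reducer: Bystander: stepped hose reducer, 26 mm wide, 40 mm tall, standing on the bench. Origin at the centre of its underside.
- syringe: Bystander: syringe without needle, 109 mm long, 36 mm wide, 18 mm high, lying on the bench. Origin at the centre of its underside.
Things that resemble listed ones, but are neither listed nor needed, are in the scene too. What is shaped like the coupling_right but purple is not meant.

How it is judged:
By the outcome, as a careful person would: the job done as asked, in the order asked, and still so for the second after the job is handed in, with the robot touching nothing.
It also fails if it takes over 67 s, if anything falls off the work surface, if the arm or the gripper's body presses on something with over 40 N, if the wrist force passes 120 N, or if a joint passes its speed limit or range.

### The arm

A 7-joint arm with a two-finger parallel gripper is mounted at the origin on a cart in front of the work surface, level with it; the furniture and walls round the work are solid. World frame = base frame: x ahead of the robot, y to its left, z up, the work surface at z = 0. Lengths are in m, angles in rad, forces in N, time in s.
With the tool pointing down it reaches from about 0.4 to 0.9 m from the base axis. Payload 5.5 kg.
Tool frame: the origin (TCP) lies between the finger pads; the fingertips stand 25 mm ahead of it and the grasp point (between the pads) lies 6 mm ahead of it; z points along the fingers, y is the direction in which the jaws open and shut (so a half turn about z gives the same grasp; the last joint's range is limited). The gripper opens to 85 mm and grips with 20 to 120 N. Pads are 22 mm wide; open, the fingers measure 114 mm over their backs; the gripper's body (76 mm by 85 mm) begins 54 mm behind the grasp point. The pads swing forward as they close: fully open they stand 13 mm farther back than shut.
Start: joints at [1.459, 0.501, -0.427, 1.55, 0.221, 1.138, -0.21], TCP at [0.238, -0.605, 0.256] pointing down, gripper open.
Joint ranges: [-2.88, 2.88], [-0.31, 2.03], [-1.54, 1.56], [0.2, 2.42], [-1.41, 4.55], [0.19, 2.02], [-2.57, 2.57]. Speed limits (rad/s): [2.57, 2.57, 3.14, 3.14, 3.14, 3.14, 3.14].

### API

Orientations are given as a unit quaternion [x, y, z, w].
In Python, from station import env gives the robot as it stands. Calls block until the motion is done:
- env.move_pose(position, orientation): joint-space move of the TCP to a pose.
- env.move_l(position, orientation=None, vel=0.15, contact_N=None): straight line of the TCP; orientation=None keeps the orientation; vel is the mean speed in m/s. With contact_N (N) it stops when the force on the tool has changed by that much, and returns True; else False.
- env.goto_joints(angles): joint-space move.
- env.gripper_to(opening, squeeze=None): opening from 0.0 (shut) to 1.0 (fully open); squeeze is the grip in N (None keeps the last); returns when the fingers have stopped.
- env.pause(seconds).
- env.ik(position, orientation): joint angles nearest the present ones, or None.
- env.observe(): the state.
- env.get_image(name): name is "scene" or "top"; returns (picture, depth): 420x560x3 uint8, blue, green, red; 420x560 float32, m along the optical axis (not along the pixel's ray), 0 where there is no reading.
- env.calibration(name): a dict with "fov_y" (degrees; the focal length in pixels is half the picture's height over the tangent of half this angle, whatever the lens; pixels are square), "cx", "cy" (the principal point, pixels), "view" (4x4, takes a point from world to camera coordinates). Camera axes: x right, y down, z forward; pixel columns grow to the right and rows downward; lengths in m; the calibration is good to about 2 mm. A picture is of the moment at which its call begins. calibration takes no time and is no camera call.
A pose or a line that the arm cannot do raises env.PlanningError and nothing moves.
- env.hand_in(): hands the job in, once; it reports no verdict.
The state is a dict: "clock": time; "joints": joint angles; "joint_velocities": joint speeds; "joint_torque": joint torques, N m; "ee_pos": TCP position; "tool_rot": TCP orientation; "contact_force": force on the tool from outside, world axes, zero at the start; "wrist_torque": the same for the moment, N m; "gripper_width": opening from 0.0 (shut) to 1.0 (fully open).
Only numpy, scipy, OpenCV 4.12 (cv2) and the standard library are available. Lean on these libraries where they do the work, as an engineer would, in place of code of your own. Each camera call takes 0.05 s, during which the arm holds its last target. There are 200 camera calls.

## Working session

There is one attempt and no reset: what is moved stays moved. The work goes in short steps, each a Python script; the robot and the scene stay as the last script left them, time stands still between calls to the robot, and variables do not carry over. Pictures are saved under pics/ and viewed, on a budget of 10 in all, crops included, one or two more only if the job needs it, and the job is handed in when it is done.

```bash
ls; mkdir -p pics
cat > h.py <<'E'
import numpy as np, cv2
from station import env
def K(n):
    c=env.calibration(n); f=210/np.tan(np.radians(c["fov_y"])/2); return f,c["cx"],c["cy"],np.array(c["view"])
def ray(n,u,v,z):
    f,cx,cy,V=K(n); R=V[:3,:3]; o=-R.T@V[:3,3]; d=R.T@np.array([(u-cx)/f,(v-cy)/f,1]); return o+d*(z-o[2])/d[2]
def proj(n,p):
    f,cx,cy,V=K(n); q=V[:3,:3]@np.array(p)+V[:3,3]; return f*q[0]/q[2]+cx,f*q[1]/q[2]+cy
def cloud(n,dep):
    f,cx,cy,V=K(n); v,u=np.mgrid[:420,:560]; P=np.stack([(u-cx)/f*dep,(v-cy)/f*dep,dep],-1)
    W=(P-V[:3,3])@V[:3,:3]; W[dep<=0]=np.nan; return W
E
python3 - <<'E'
from h import *
for n in("scene","top"):
    im,d=env.get_image(n); cv2.imwrite(f"pics/{n}0.png",im); np.savez(f"{n}0.npz",im=im,d=d)
    f,cx,cy,V=K(n); print(n,f,cx,cy,-V[:3,:3].T@V[:3,3],(d>0).mean())
print(env.observe())
E
```

```text
pics
scene 466.9637783663239 278.0999675203061 207.6392442008526 [-0.04167416  0.42625571  0.7226167 ] 0.995812074829932
top 493.1550204660851 283.0772265742235 208.33747342981306 [0.3166273  0.07113543 1.23193434] 0.9959056122448979
{'clock': 0.1, 'joints': array([ 1.45920534,  0.50176968, -0.42680911,  1.55134893,  0.22080387,
        1.1382905 , -0.21027699]), 'joint_velocities': array([ 0.00073725, -0.00364437, -0.00028392, -0.00197802, -0.00121867,
       -0.0011791 ,  0.00025683]), 'joint_torque': array([-1.10427689e-02, -5.70806730e+01, -5.83859950e+00, -2.81746387e+01,
        1.05308258e-02,  5.51941470e-03,  1.52331046e-05]), 'ee_pos': array([ 0.2377012 , -0.60435349,  0.25535194]), 'tool_rot': array([ 9.82485413e-01,  1.86337427e-01, -1.32553780e-04, -8.71072281e-04]), 'contact_force': array([-0.50944719, -0.24796854, -0.73479477]), 'wrist_torque': array([-0.0121073 ,  0.02076636, -0.0267949 ]), 'gripper_width': 1.0011817028438026}
```

View pics/scene0.png

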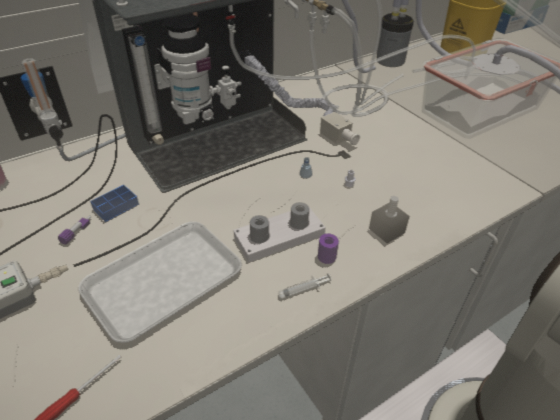

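View pics/top0.png

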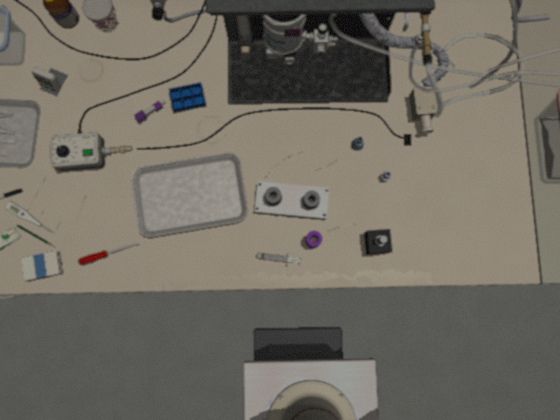

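Scene: the rack holds the grey couplings, at top px (272,195) for left and (311,199) for right. The gauge stands in the black block at (379,240) and the empty tray is at (190,195). Lookalikes are the purple coupling (313,240, not meant) and the filled tray at far left (15,135). Bystanders are the reducer and cone at (358,143) and (385,176), and the syringe at (280,258).

Run:
```python
from h import *
D=np.load("top0.npz"); im,d=D["im"],D["d"]; W=cloud("top",d)
S=np.load("scene0.npz"); WS=cloud("scene",S["d"])
def reg(n,W,box,z0,z1):
    u0,v0,u1,v1=box; w=W[v0:v1,u0:u1].reshape(-1,3); m=(w[:,2]>z0)&(w[:,2]<z1); w=w[m]
    if len(w)==0: print(n,"none"); return
    mid=(np.nanpercentile(w,1,0)+np.nanpercentile(w,99,0))/2
    print(n,len(w),"mid",mid.round(4),"mean",w.mean(0).round(4),"z50",np.median(w[:,2]).round(4),"ext",np.ptp(w[:,:2],axis=0).round(3))
reg("bench",W,(220,230,250,250),-.1,.1)
for n,w,bl,br,bg in(("top",W,(258,180,290,212),(297,184,328,216),(360,222,396,258)),("scene",WS,(245,212,276,245),(286,200,314,230),(380,192,410,222))):
    reg(n+" L",w,bl,.055,.08);reg(n+" R",w,br,.055,.08);reg(n+" gauge",w,bg,.08,.12);reg(n+" stand",w,bg,.04,.053)
reg("rack",W,(245,175,335,225),.018,.03); reg("tray",W,(125,145,255,245),.012,.03)
# rack orientation & tray via minAreaRect of cloud xy
for n,b,z in(("rack",(245,175,335,225),(.018,.03)),("tray",(125,145,255,245),(.010,.03)),("stand",(360,222,396,258),(.042,.055))):
    u0,v0,u1,v1=b; w=W[v0:v1,u0:u1].reshape(-1,3); w=w[(w[:,2]>z[0])&(w[:,2]<z[1])]
    print(n,cv2.minAreaRect((w[:,:2]*1000).astype(np.float32)))
def blow(n,im,b,k,name):
    u0,v0,u1,v1=b; cv2.imwrite(name,cv2.resize(im[v0:v1,u0:u1],None,fx=k,fy=k,interpolation=cv2.INTER_CUBIC))
a=cv2.resize(im[180:260,245:400],None,fx=5,fy=5,interpolation=cv2.INTER_CUBIC)
# stack w/ scene crop
s=cv2.resize(S["im"][185:270,230:415],(775,356//2*2-160),interpolation=cv2.INTER_CUBIC) if 0 else None
cv2.imwrite("pics/crop1.png",a)
```

```text
bench 597 mid [ 0.4473  0.1807 -0.0019] mean [ 0.4473  0.1806 -0.0019] z50 -0.0018 ext [0.05  0.074]
top L 171 mid [0.5481 0.0805 0.0615] mean [0.5479 0.0811 0.0618] z50 0.0618 ext [0.038 0.039]
top R 175 mid [ 0.5367 -0.0112  0.061 ] mean [ 0.5369 -0.0115  0.0616] z50 0.0619 ext [0.038 0.039]
top gauge 52 mid [ 0.4316 -0.1737  0.089 ] mean [ 0.4316 -0.1728  0.0908] z50 0.0916 ext [0.016 0.018]
top stand 471 mid [ 0.4321 -0.1735  0.0472] mean [ 0.4317 -0.1719  0.0482] z50 0.0482 ext [0.058 0.058]
scene L 243 mid [0.546  0.0807 0.0611] mean [0.5443 0.0812 0.0624] z50 0.0634 ext [0.041 0.039]
scene R 228 mid [ 0.535  -0.0123  0.0607] mean [ 0.5336 -0.012   0.0624] z50 0.0633 ext [0.04 0.04]
scene gauge 75 mid [ 0.4295 -0.1746  0.0891] mean [ 0.428  -0.1724  0.0907] z50 0.0926 ext [0.016 0.017]
scene stand 300 mid [ 0.4304 -0.1758  0.0478] mean [ 0.4252 -0.1765  0.05  ] z50 0.0503 ext [0.058 0.06 ]
rack 1684 mid [0.5428 0.0469 0.023 ] mean [0.5411 0.0364 0.0225] z50 0.0224 ext [0.097 0.211]
tray 1102 mid [0.5722 0.3016 0.0171] mean [0.5687 0.3038 0.0163] z50 0.016 ext [0.251 0.311]
rack ((543.6048583984375, 47.930213928222656), (209.97987365722656, 87.97758483886719), 86.564453125)
tray ((580.7581787109375, 299.85968017578125), (253.13949584960938, 292.2425537109375), 6.5681681632995605)
stand ((432.3848571777344, -173.66696166992188), (56.03432846069336, 56.79465103149414), 2.761733293533325)
```

View pics/crop1.png

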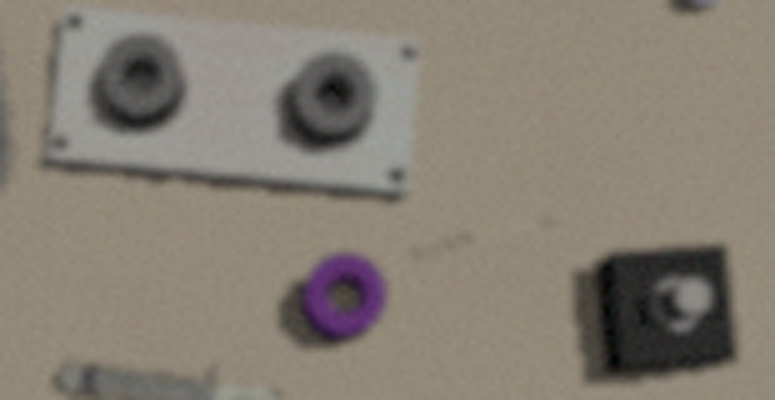

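Left and right couplings, gauge and stand, and the purple decoy are all confirmed in the crop. Both cameras agree on the gauge→coupling offsets to about 1 mm, so I'll use relative moves. Next is the gauge pick.

```bash
cat >> h.py <<'E'
def q(jaw):  # tool down, jaw axis direction angle (rad) in xy
    a2=jaw+np.pi/2; return np.array([np.cos(a2/2),np.sin(a2/2),0,0])
JAW=np.arctan2(-.124,.992)
L=np.array([.5471,.0806]); R=np.array([.5359,-.0116]); G=np.array([.4307,-.1741])
def st(m=""):
    o=env.observe(); print(m,"t%.1f"%o["clock"],o["ee_pos"].round(4),"F",o["contact_force"].round(1),"w%.3f"%o["gripper_width"],flush=True); return o
E
python3 - <<'E'
from h import *
for s in(0,np.pi):
    for p in((*G,.2),(*L,.2),(*R,.06),(.575,.305,.06),(.575,.305,.2)):
        r=env.ik(p,q(JAW+s)); print(s,None if r is None else np.round(r,2))
print(ray("top",190,195,.01), ray("scene",162,282,.01))
E
```

```text
0 [ 1.09  0.32 -0.88  2.05  0.32  0.91 -0.09]
0 [ 0.64  0.63 -1.13  1.84  0.65  1.1  -0.86]
0 [ 0.58  0.7  -0.78  1.96  0.7   0.78 -0.73]
0 [ 0.11  0.95 -0.98  1.66  0.9   1.04 -1.29]
0 [ 0.25  0.94 -1.31  1.58  0.92  1.35 -1.3 ]
3.141592653589793 [-0.6   0.38  1.11  2.09 -0.44  0.92 -2.5 ]
3.141592653589793 [ 0.72  0.76 -1.3   1.83  0.79  1.2   2.17]
3.141592653589793 [-0.72  0.77  0.92  2.   -0.86  0.82 -2.56]
3.141592653589793 [ 0.25  1.2  -1.31  1.65  1.2   1.3   1.71]
3.141592653589793 [ 0.25  0.94 -1.31  1.58  0.92  1.35  1.84]
[0.56066956 0.2912774  0.01      ] [0.55098609 0.29651337 0.01      ]
```

Run:
```python
from h import *
env.gripper_to(.55)
env.move_pose([*G,.20],q(JAW)); st("above")
im,d=env.get_image("scene"); cv2.imwrite("pics/a1.png",cv2.resize(im[130:290,340:460],None,fx=3.5,fy=3.5))
print(env.move_l([*G,.084],vel=.1,contact_N=6)); st("down")
env.gripper_to(0,squeeze=30); o=st("gripped")
env.move_l([*o["ee_pos"][:2],.18],vel=.1); st("lift")
im,d=env.get_image("scene"); im2,d2=env.get_image("top"); np.savez("lift.npz",im=im,d=d,im2=im2,d2=d2)
a=cv2.resize(im[130:290,340:460],(420,560)); b=cv2.resize(im2[190:290,340:415],(380,507)); b=cv2.copyMakeBorder(b,0,53,0,0,cv2.BORDER_CONSTANT)
cv2.imwrite("pics/lift.png",np.hstack([a,b]))
```

```text
above t2.3 [ 0.4308 -0.1757  0.2001] F [ 0.  -0.1 -0.1] w0.548
False
down t3.7 [ 0.4312 -0.1743  0.0845] F [-0.4 -0.5 -0.5] w0.551
gripped t4.0 [ 0.431  -0.1744  0.0845] F [-1.1  0.2  4.1] w0.190
lift t5.1 [ 0.4305 -0.1743  0.1794] F [-0.2 -0.6 -1.3] w0.190
```

View pics/lift.png

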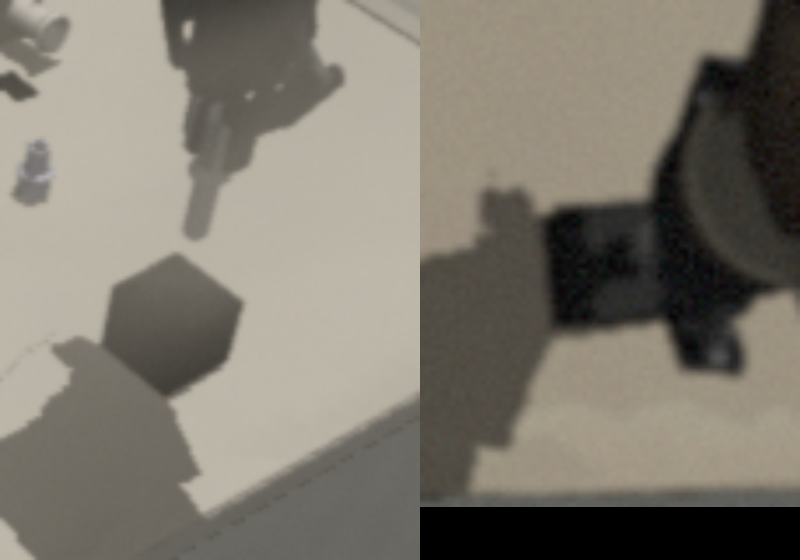

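The gauge is held, its pin hanging below the jaws at crop px (205,210). Next I check its lean and offset from the depth image, then let it down into the left coupling.

```bash
cat >> h.py <<'E'
def pin(n,d,c,zt):  # mean xy of visible pin surface at heights relative to expected tip zt
    W=cloud(n,d).reshape(-1,3); m=(np.hypot(W[:,0]-c[0],W[:,1]-c[1])<.02)&(W[:,2]>zt-.02); W=W[m]
    for a in range(-10,60,8):
        w=W[(W[:,2]>zt+a/1e3)&(W[:,2]<zt+(a+8)/1e3)]
        if len(w)>4: print(a,len(w),w.mean(0).round(4))
E
python3 - <<'E'
from h import *
D=np.load("lift.npz"); o=env.observe(); pin("scene",D["d"],o["ee_pos"][:2],.099)
E
```

```text
-2 11 [ 0.4263 -0.1722  0.1022]
6 21 [ 0.4254 -0.1705  0.1093]
14 23 [ 0.4256 -0.1711  0.1168]
22 24 [ 0.4256 -0.1709  0.1245]
30 26 [ 0.4259 -0.1711  0.1331]
38 13 [ 0.4252 -0.1709  0.1392]
46 45 [ 0.4261 -0.1683  0.149 ]
54 30 [ 0.4276 -0.1677  0.1574]
```

```bash
cat >> h.py <<'E'
L=np.array([.5471,.0810]); R=np.array([.5359,-.0114]); OFF=.0805
def trial(c,name):
    env.move_pose([*c,.18],q(JAW)); st("above "+name)
    env.move_l([*c,.152],vel=.08)
    hit=env.move_l([*c,.092],vel=.02,contact_N=5); o=st(name+" hit=%s"%hit)
    print("depth mm",(.064-(o["ee_pos"][2]-OFF))*1e3); return o
E
python3 - <<'E'
from h import *
trial(L,"left")
im,d=env.get_image("scene"); cv2.imwrite("pics/left.png",cv2.resize(im[130:270,200:360],None,fx=4,fy=4))
E
```

```text
above left t6.3 [0.5468 0.0792 0.1795] F [ 0.7 -0.6 -0.4] w0.190
left hit=True t9.3 [0.5472 0.081  0.0965] F [-1.1 -0.4  5.5] w0.187
depth mm 47.95760348637742
```

View pics/left.png

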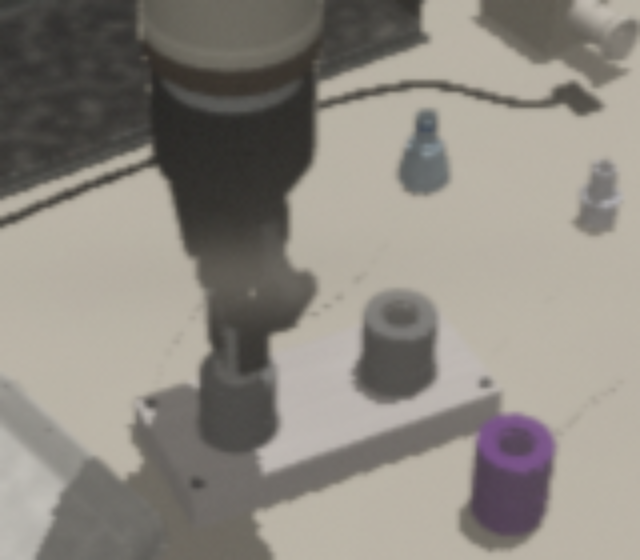

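The left coupling passes: 48 mm of travel, including about 1.3 mm of seat give, and the collar is on the rim at crop px (238,368). Next is the right one.

Run:
```python
from h import *
o=env.observe(); c=o["ee_pos"][:2]
env.move_l([*c,.18],vel=.08); st("out")
trial(R,"right")
im,d=env.get_image("scene"); cv2.imwrite("pics/right.png",cv2.resize(im[130:270,200:360],None,fx=4,fy=4))
```

```text
out t10.5 [0.5468 0.0808 0.1794] F [-0.1 -0.8 -1.2] w0.193
above right t11.0 [ 0.5354 -0.0131  0.1794] F [-0.2 -0.3  0. ] w0.186
right hit=True t13.3 [ 0.5368 -0.0119  0.1143] F [-0.1 -1.5  5.4] w0.187
depth mm 30.231587638594917
```

View pics/right.png

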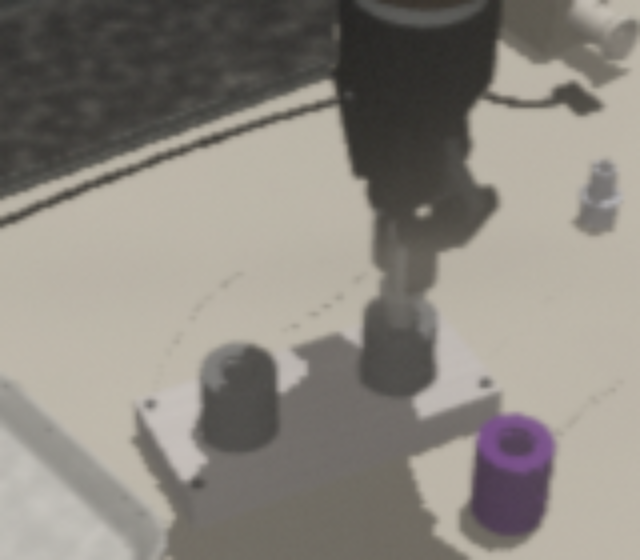

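The right coupling is bad: the gauge stopped about 29 mm deep, its collar well above the rim at crop px (405,300). I put the gauge back into the left one and release it.

Run:
```python
from h import *
c=env.observe()["ee_pos"][:2]
env.move_l([*c,.18],vel=.08); st("out")
o=trial(L,"left"); p=o["ee_pos"]
env.move_l([*p[:2],p[2]+.001],vel=.02); st("relax")
env.gripper_to(.5); st("open")
env.move_l([*p[:2],.22],vel=.1); st("up")
env.move_pose([.45,-.15,.25],q(JAW)); 
for n in("scene","top"):
    im,d=env.get_image(n); np.savez(f"{n}1.npz",im=im,d=d)
    if n=="scene": a=cv2.resize(im[185:265,220:340],(480,320),interpolation=cv2.INTER_CUBIC)
    else: b=cv2.resize(im[175:225,250:335],(480,282),interpolation=cv2.INTER_CUBIC); 
    W=cloud(n,d)
    for nm,cc,z0,z1 in(("gauge",L,.095,.12),("rimL",L,.055,.075),("R",R,.055,.08)):
        w=W.reshape(-1,3); w=w[(np.hypot(*(w[:,:2]-cc).T)<.03)&(w[:,2]>z0)&(w[:,2]<z1)]
        if len(w): print(n,nm,len(w),((np.percentile(w,1,0)+np.percentile(w,99,0))/2).round(4),"z98",np.percentile(w[:,2],98).round(4),"z50",np.median(w[:,2]).round(4))
cv2.imwrite("pics/after.png",np.vstack([a,b]))
```

```text
out t14.3 [ 0.5364 -0.0121  0.1796] F [ 0.7 -0.2 -0.5] w0.187
above left t14.8 [0.5465 0.0829 0.1795] F [-0.1 -0.7 -1.1] w0.189
left hit=True t17.7 [0.5472 0.081  0.0965] F [-1.4 -0.3  6.3] w0.192
depth mm 47.96011069014575
relax t18.0 [0.5476 0.0812 0.0977] F [0.9 0.2 1.5] w0.189
open t18.3 [0.547  0.081  0.0973] F [ 0.1 -0.4  0.3] w0.504
up t19.7 [0.5468 0.0809 0.2193] F [-0.4 -1.1 -0.5] w0.497
scene gauge 82 [0.5459 0.0807 0.103 ] z98 0.1099 z50 0.1065
scene rimL 229 [0.5438 0.0807 0.0647] z98 0.0733 z50 0.0642
scene R 229 [ 0.534  -0.0119  0.0607] z98 0.0659 z50 0.0632
top gauge 46 [0.5469 0.0812 0.104 ] z98 0.1097 z50 0.1056
top rimL 149 [0.5458 0.0805 0.0645] z98 0.07 z50 0.0626
top R 176 [ 0.5366 -0.0112  0.0618] z98 0.0665 z50 0.0617
```

View pics/after.png

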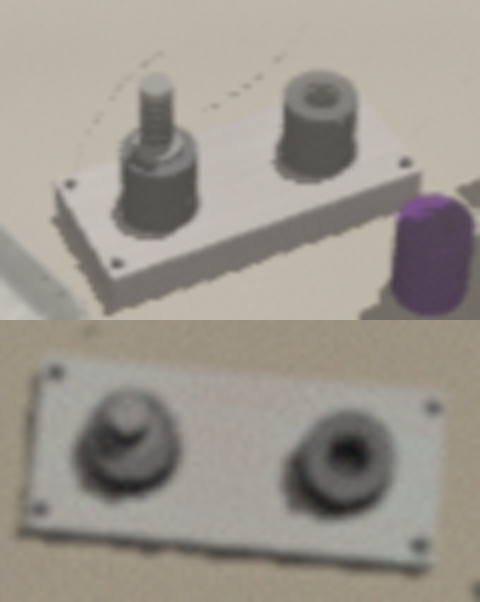

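The gauge stands home in the left coupling: its top is at z≈0.109 (upper half px (155,85)) and the collar is on the rim. Both couplings are upright and in place. Now I move the right coupling to the tray.

Run:
```python
from h import *
C=np.array([.5362,-.0113]); T=[.558,.295]
env.gripper_to(.8)
env.move_pose([*C,.20],q(JAW))
print(env.move_l([*C,.060],vel=.08,contact_N=6)); st("down")
env.gripper_to(0,squeeze=30); o=st("grip"); z0=o["ee_pos"][2]
env.move_l([*o["ee_pos"][:2],.09],vel=.05); env.move_l([*C,.22],vel=.12); st("lift")
if env.observe()["gripper_width"]>.35:
    env.move_pose([*T,.22],q(JAW)); env.move_l([*T,.075],vel=.1)
    print(env.move_l([*T,z0-.0138-.003],vel=.02,contact_N=4)); st("placed")
    env.gripper_to(.7); p=st("open")["ee_pos"]
    env.move_l([*p[:2],.2],vel=.08); env.move_pose([.45,-.15,.28],q(JAW)); st("away")
    for n in("scene","top"):
        im,d=env.get_image(n); np.savez(f"{n}2.npz",im=im,d=d)
        if n=="scene": a=cv2.resize(im[170:350,70:420],(780,400),interpolation=cv2.INTER_CUBIC)
    cv2.imwrite("pics/final.png",a)
    W=cloud("top",d).reshape(-1,3)
    for nm,cc,z0,z1 in(("gauge",L,.095,.12),("tray c",T,.03,.08)):
        w=W[(np.hypot(*(W[:,:2]-cc).T)<.035)&(W[:,2]>z0)&(W[:,2]<z1)]
        print(nm,len(w),((np.percentile(w,1,0)+np.percentile(w,99,0))/2).round(4),np.median(w[:,2]).round(4))
```

```text
False
down t23.8 [ 0.5366 -0.0113  0.0604] F [-0.9 -1.1 -1.3] w0.800
grip t24.1 [ 0.5363 -0.0114  0.0602] F [-0.3 -0.4  1. ] w0.446
lift t26.1 [ 0.5356 -0.0114  0.2192] F [-0.3 -0.1 -1.3] w0.451
True
placed t30.2 [0.5579 0.295  0.0467] F [0.2 0.2 5.6] w0.456
open t30.5 [0.5571 0.2943 0.0454] F [-0.6  0.6 -0. ] w0.699
away t34.3 [ 0.4505 -0.1491  0.2801] F [-0.   0.6  0.3] w0.697
gauge 46 [0.5472 0.0811 0.1037] 0.1051
tray c 205 [0.5569 0.2944 0.0418] 0.047
```

View pics/final.png

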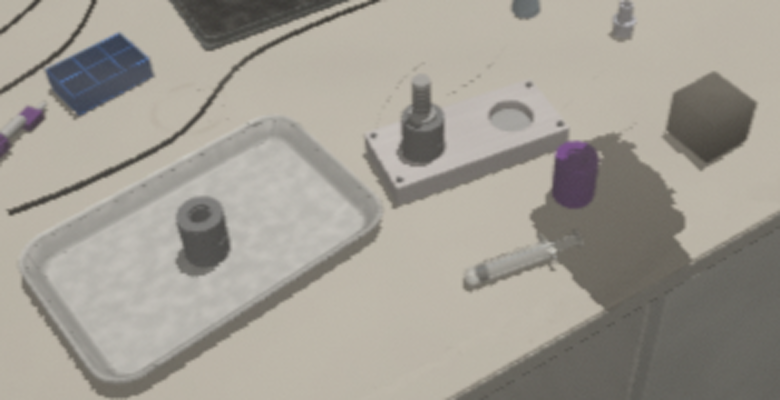

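The coupling stands upright in the middle of the tray (px (203,232)), and the gauge is home in the left coupling (421,110). The bystanders are where they were.

```bash
python3 -c "
from station import env
env.hand_in()"
```

```text
the job is handed in; nothing more can be done
```

The left coupling is the good one. The gauge now stands fully home in it, and the right (bad) coupling stands upright in the empty tray. I handed the job in at about 34 s on the robot's clock.

- **Left trial:** with about 5 N, the gauge went fully home. It travelled 48 mm past the unloaded rim, of which about 1.3 mm was the sprung seat giving.
- **Right trial:** with about 5 N, it stopped on the insert about 29 mm deep. I then put the gauge back in the left coupling; the force reading there reached 6.3 N, the highest of the three pushes.
- **Last checks:** the top of the gauge is at z ≈ 0.108 to 0.109 m, as expected with the collar on the rim. In the final view the coupling stands upright near the middle of the tray, and the purple lookalike, syringe, cone and reducer look unmoved (by eye). The arm is clear of everything.

No check failed. The two cameras' raw positions differed by about 2 mm, which I handled by working from relative offsets.

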